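# Hang the second key tag on the hook and press both home

## Robot

A 6-joint arm with a two-finger parallel gripper is mounted at the origin on a cart in front of the work surface, level with it; the furniture and walls round the work are solid. World frame = base frame: x ahead of the robot, y to its left, z up, the work surface at z = 0. Lengths are in m, angles in rad, forces in N, time in s.
With the tool pointing down it reaches from about 0.25 to 0.725 m from the base axis. Payload 4 kg.
Tool frame: the origin (TCP) lies on the centre line of the jaws, within the pads' length; the fingertips stand 14 mm ahead of it and the grasp point (between the pads) lies 5 mm behind it; z points along the fingers, y is the line along which they close (so a half turn about z gives the same grasp; the last joint's range is limited). The gripper opens to 85 mm and grips with 20 to 120 N. Pads are 22 mm wide; open, the fingers measure 114 mm over their backs; the gripper's body (76 mm by 85 mm) begins 54 mm behind the grasp point. The pads swing forward as they close: fully open they stand 13 mm farther back than shut.
Start: joints at [-1.282, 0.241, 0.005, 1.335, 0, 1.571], TCP at [0.142, -0.479, 0.245] pointing down, gripper open.
Joint ranges: [-2.72, 2.72], [-1.05, 1.87], [-1.09, 1.28], [-1.99, 2.15], [-1.42, 1.44], [-3.14, 3.14]. Speed limits (rad/s): [2.79, 2.79, 3.14, 3.14, 3.14, 3.14].

## Interface

Orientations are given as a 3x3 rotation matrix whose columns are the frame's x, y, z axes.
In Python, from cell import readout, vision, manip gives the robot as it stands. The module is installed in compiled form; this text tells all that it offers.
- The arm moves only by the shell command python3 -m jog 'ROWS' [OPENING] [FORCE]. ROWS is a JSON object of lists of equal length, an entry for each row: "xyz": the shift along the tool's x, y, z in mm, a list of three; "yaw": the turn about the tool's z in degrees. In form: {"xyz": [[dx, dy, dz], ...], "yaw": [yaw, ...]}. A call has 1 to 10 rows; each row shifts and turns the commanded pose from where the row before left it, along the tool's axes as they then stand; what a row does not reach is not made up. A row lasts 1/12 s, in which the tool goes at most 41.7 mm and 7.16 degrees, less where a joint would pass 70% of its speed; a pose out of reach is approached as far as the arm can. A call with a gripper value outside its range is refused whole. OPENING is the finger opening in mm, from 0 to 85.4, set as the call begins (- or left out, the last holds). The fingers move at their own pace and stop on an object; FORCE is the grip in N (left out, the last holds). Time passes only in rows, so rows that do not move let the fingers close. It gives the time, the measured TCP pose, the force, the opening and the grip force at its end, in the units of the state.
- readout.sense(): the state, without advancing time (a new reading comes with each control period).
- vision.camera(name): name is "scene" or "top" or "wrist"; returns a dict with "color" (420x560x3 uint8, red, green, blue), "depth" (420x560 float32, m along the optical axis (not along the pixel's ray), 0 where there is no reading), "vfov" (degrees; the focal length in pixels is half the picture's height over the tangent of half this angle, whatever the lens; pixels are square), "cx", "cy" (the principal point, pixels), "dist" ([k1, k2, p1, p2, k3] as OpenCV has them; the pictures are not rectified), "extrinsics" (4x4, takes a point from camera to world coordinates); the wrist camera has in their place "T_tool_cam" (4x4, takes a point from camera to tool coordinates, whose origin is the TCP and whose axes are the flange's). Camera axes: x right, y up, looking along -z (the intrinsics and any distortion apply to the point x, -y, -z); pixel columns grow to the right and rows downward; lengths in m; the calibration is good to about 2 mm. A picture is of the moment at which its call begins: read the wrist's pose just before it.
- manip.hand_in(): hands the job in; it is judged then, once.
The state is a dict: "time_s": time; "joint_positions": joint angles; "qd": joint speeds; "tau": joint torques, N m; "ee_pos": TCP position; "eef_rot": TCP orientation; "contact_force": force on the tool from outside, world axes, zero at the start; "torque": the same for the moment, N m; "gripper_width": finger opening in m; "gripper_force": force on a finger pad.
Only numpy, scipy, OpenCV 4.12 (cv2) and the standard library are available. Lean on these libraries where they do the work, as an engineer would, in place of code of your own. Each camera call takes 0.05 s, during which the arm holds its last target. There are 200 camera calls.

## Task

Take the wide key tag out of the holder, thread its eye over the upturned tip of the hook, and slide it along the arm so that it pushes the tag already hanging there back and presses both lightly against the sprung stop at the back of the arm, just until you feel the stop push back by a few newtons. Let go, leaving both tags hanging straight down, close together. Do not force the stop or knock the first tag off, and leave the narrow tag in the holder and the other things alone.

Things in the scene. Friction and masses are not known exactly. Their poses are not given: they have to be found in the camera images.
- hook_stand: Fixed dark steel stand. Origin: on the worktop under the root of the hook arm, at the post's front face; z up; the arm points along its -x, roughly at the robot. Foot 120 x 90 mm (x -80 to 40). Post 133 mm tall. Stop on the arm: a sprung disc 32 mm in diameter; its face is set 24 to 48 mm before the post (not measured), gives 6 mm, 5 N per mm.
- hook_tip (a point): Upturned end of the hook arm (axes as hook_stand). The arm is a steel bar 8 mm thick, level, its axis 115 mm above the worktop, straight from the post to x = -100 mm in the stand's frame, then bent up at 42 degrees. This point is the centre of the rounded end, at x = -109 mm, z = 123 mm; the end reaches 4 mm beyond it, so up to 127 mm.
- hung_tag_eye (a point): Centre of the eye of the tag already hanging loose on the arm, 3 to 36 mm in front of the stop. Grey plate 12 mm thick (x, along the arm), 34 mm wide (y), 112 mm tall (z); eye 18 mm wide, 30 mm tall, through along x, centre 73 mm above the lower and 39 mm below the top edge. Hanging, the eye's top rests on the arm: centre 104 mm above the worktop. About 90 g.
- wide_tag_eye (a point): Centre of the eye of the tag to be hung: shaped like the hung tag (12 mm thick along x, 112 mm tall, same eye at the same height) but 48 mm wide (y). Stands upright in one of the holder's slots, 6 mm above the worktop, its lowest 24 mm covered. Grip it across the 48 mm width near the top, from above, so that no finger comes between the tags. About 90 g.
- narrow_tag_eye (a point): Centre of the eye of another narrow tag (34 mm wide, else as the wide one), standing in the holder's other slot, where it stays.
- holder: Fixed black holder, 96 mm (x) by 68 mm (y), 30 mm high, origin under its centre on the worktop. Two slots along its y, centred at x = -21.5 and +21.5 mm, each 15 mm by 56 mm, floor 6 mm up.
- staple_box: Small staple box, bystander, 42 x 68 x 19 mm, origin under its centre.
- notes: Pad of sticky notes, bystander, 50 x 50 x 24 mm, origin under its centre.
- glue_stick: Upright glue stick, bystander, 30 mm across, 96 mm tall, origin under its centre.

How it is judged:
On the way, in this order (a step that is already met when the one before it is completed fails the run):
1. the wide tag's eye is threaded over the hook tip, the arm passing through it (x of wide_tag_eye in the frame of hook_stand between -0.103 and -0.03 m and y of wide_tag_eye in the frame of hook_stand between -0.01 and 0.01 m and z of wide_tag_eye in the frame of hook_stand between 0.097 and 0.131 m), for 0.1 s.
2. the wide tag presses the hung tag, and the hung tag the stop, with more than 2 N (contact force between wide_tag and hung_tag above 2 N and contact force between hung_tag and hook_stand above 2 N), for 0.15 s.
At the end, for the whole second after the job is handed in: Both tags hang at rest on the arm by their eyes, plumb within 0.15 rad, eye centres within 8 mm of the arm sideways and 4 to 17 mm below its axis; the wide tag is in front, at most 4 mm clear of the hung tag, its eye at most 76 mm before the post (y of wide_tag_eye in the frame of hook_stand between -0.008 and 0.008 m and z of wide_tag_eye in the frame of hook_stand between 0.098 and 0.111 m and angle between each of wide_tag_eye, hung_tag_eye's own z axis and vertical below 0.15 rad and y of hung_tag_eye in the frame of hook_stand between -0.008 and 0.008 m and z of hung_tag_eye in the frame of hook_stand between 0.098 and 0.111 m and x of wide_tag_eye in the frame of hung_tag_eye between -0.016 and -0.009 m and x of wide_tag_eye in the frame of hook_stand above -0.076 m and linear speed of each of wide_tag, hung_tag below 0.02 m/s); the robot touches nothing.
It fails at once if the tags are pressed together or against the stop with more than 12 N (contact force between hung_tag and hook_stand above 12 N or contact force between wide_tag and hung_tag above 12 N).
It fails at once if the hung tag falls or is lifted off the hook (height (world z) of hung_tag_eye below 0.085 m or height (world z) of hung_tag_eye above 0.13 m or x of hung_tag_eye in the frame of hook_stand below -0.105 m).
It fails at once if the wide tag is rammed against the stand with more than 25 N (contact force between wide_tag and hook_stand above 25 N).
It fails at once if the narrow tag in the holder or a bystander is moved by more than 20 mm (distance of any of narrow_tag_eye, staple_box, notes, glue_stick from where it was at the start of the episode above 0.02 m).
It also fails if it takes over 51 s, if anything falls off the work surface, if the arm or the gripper's body presses on something with over 40 N, if the wrist force passes 120 N, or if a joint passes its speed limit or range.

## Working session

There is one attempt and no reset: what is moved stays moved. The work goes in short steps, Python scripts to look and compute and a shell command to move; the robot and the scene stay as the last step left them, time stands still between calls to the robot, and variables do not carry over. Pictures are saved under pics/ and viewed, at most 11 in all, crops included, and the job is handed in when it is done.

```bash
mkdir -p pics; cat > h.py <<'E'
import numpy as np, cv2
from cell import readout, vision, manip
def cam(name):
    s=readout.sense(); c=vision.camera(name)
    if name=="wrist":
        T=np.eye(4);T[:3,:3]=np.array(s["eef_rot"]);T[:3,3]=s["ee_pos"];c["T"]=T@np.array(c["T_tool_cam"])
    else: c["T"]=np.array(c["extrinsics"])
    f=210/np.tan(np.radians(c["vfov"])/2); c["K"]=np.array([[f,0,c["cx"]],[0,f,c["cy"]],[0,0,1]]); c["D"]=np.array(c["dist"],float)
    return c
def cloud(c):
    h,w=c["depth"].shape; u,v=np.meshgrid(np.arange(w),np.arange(h))
    p=cv2.undistortPoints(np.stack([u,v],-1).reshape(-1,1,2).astype(np.float64),c["K"],c["D"]).reshape(h,w,2)
    d=c["depth"]; P=np.stack([p[...,0]*d,-p[...,1]*d,-d],-1)
    return P@c["T"][:3,:3].T+c["T"][:3,3]
def ray(c,u,v):
    p=cv2.undistortPoints(np.array([[[u,v]]],float),c["K"],c["D"])[0,0]
    return c["T"][:3,3], c["T"][:3,:3]@np.array([p[0],-p[1],-1])
def onz(c,u,v,z):
    o,d=ray(c,u,v); return o+d*(z-o[2])/d[2]
def save(n,im): cv2.imwrite("pics/"+n,cv2.cvtColor(im,cv2.COLOR_RGB2BGR))
E
python3 - <<'E'
from h import *
import pickle
cs={n:cam(n) for n in("scene","top")}
pickle.dump(cs,open("c0.pkl","wb"))
for n in cs: save(n+"0.png",cs[n]["color"]); print(n,cs[n]["T"].round(3).tolist(),cs[n]["vfov"])
print(readout.sense())
E
```

```text
scene [[-0.895, 0.254, -0.367, 0.117], [-0.446, -0.537, 0.716, 0.949], [-0.015, 0.805, 0.594, 0.728], [0.0, 0.0, 0.0, 1.0]] 49.31886945251941
top [[-0.018, 0.996, -0.092, 0.432], [-1.0, -0.018, 0.001, 0.183], [-0.001, 0.092, 0.996, 1.126], [0.0, 0.0, 0.0, 1.0]] 44.998233388423074
{'time_s': 0.1, 'joint_positions': array([-1.28199170e+00,  2.41341907e-01,  3.84870542e-03,  1.33516965e+00,
        2.87000945e-06,  1.57082490e+00]), 'qd': array([-0.0017993 , -0.00263596,  0.00203195, -0.00138443, -0.00219138,
       -0.00117027]), 'tau': array([-2.84715843e-04, -3.73138046e+01,  2.53010166e+01,  1.08507858e-02,
       -2.49218289e-05, -5.78430530e-06]), 'ee_pos': array([ 0.14225245, -0.47878194,  0.24449589]), 'eef_rot': array([[ 9.58593150e-01,  2.84778676e-01, -5.28847254e-04],
       [ 2.84779167e-01, -9.58591478e-01,  1.79003974e-03],
       [ 2.81667667e-06, -1.86652452e-03, -9.99998258e-01]]), 'contact_force': array([-0.1814052 , -0.35704306, -0.30152744]), 'torque': array([-0.01605018, -0.00906518,  0.01382983]), 'gripper_force': 0.0, 'gripper_width': 0.08582718234132931}
```

View pics/scene0.png

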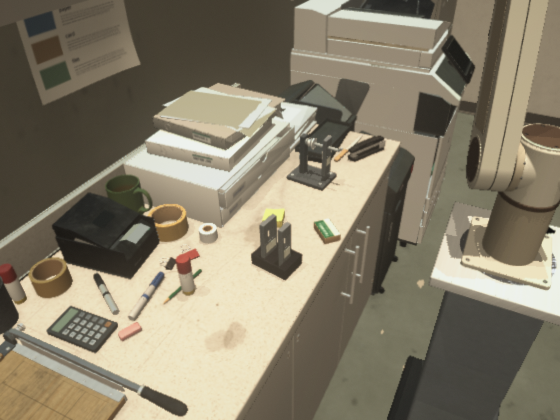

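View pics/top0.png

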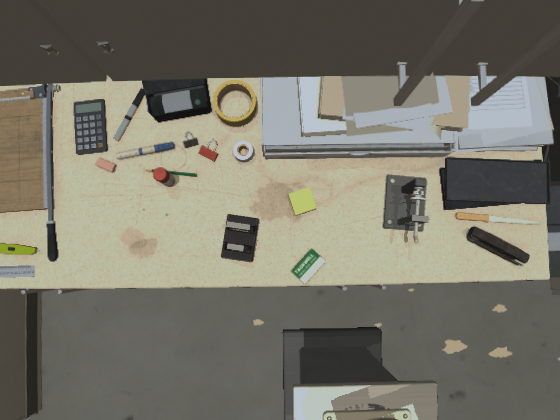

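The scene view shows the holder with two tags at (276,245) and the hook stand at (315,165). In the top view, the holder is at (240,238) and the stand at (407,205). Next I'll zoom in on both.

```bash
python3 - <<'E'
from h import *
import pickle
cs=pickle.load(open("c0.pkl","rb"))
t=cs["top"];s=cs["scene"]
z=lambda im,x,y,w,h,k:cv2.resize(im[y:y+h,x:x+w],None,fx=k,fy=k,interpolation=cv2.INTER_CUBIC)
a=z(t["color"],210,205,66,66,6);b=z(t["color"],375,170,66,76,6)[:396]
c=z(s["color"],245,205,66,80,5)[:380,:330];d=z(s["color"],280,125,80,70,5)
H=np.zeros((800,800,3),np.uint8)
H=np.hstack([a,b]); save("z_top.png",H)
L=np.zeros((400,730,3),np.uint8);L[:380,:330]=c;L[:350,330:730]=d;save("z_sc.png",L)
for n,c in cs.items():
  P=cloud(c)
  for nm,pix in (("holder",(240,238)),("stand",(407,203)),("yellow",(303,202)),("box",(308,266)),("glue",(162,175))) if n=="top" else ():
    print(nm,P[pix[1],pix[0]].round(3))
  # high points clusters
  for nm,z0,z1 in(("tags/top",.095,.16),("arm",.11,.135)):
    m=(P[...,2]>z0)&(P[...,2]<z1)&(c["depth"]>0)&(P[...,0]>.25)&(P[...,0]<.62)&(abs(P[...,1])<.5)
    k,lab,st,ce=cv2.connectedComponentsWithStats(m.astype(np.uint8))
    for i in range(1,k):
      if st[i,4]>5: q=P[lab==i];print(n,nm,st[i].tolist(),q.min(0).round(3),q.max(0).round(3))
E
```

```text
scene tags/top [300, 133, 43, 24, 402] [ 0.458 -0.11   0.095] [ 0.586 -0.072  0.146]
scene tags/top [259, 214, 18, 21, 215] [0.488 0.243 0.095] [0.51  0.292 0.121]
scene tags/top [278, 222, 13, 18, 160] [0.447 0.255 0.095] [0.464 0.292 0.12 ]
scene tags/top [175, 254, 14, 10, 72] [0.596 0.418 0.095] [0.62  0.445 0.099]
scene arm [300, 133, 43, 19, 271] [ 0.458 -0.11   0.11 ] [ 0.586 -0.072  0.135]
scene arm [259, 214, 18, 15, 122] [0.488 0.244 0.11 ] [0.51  0.292 0.121]
scene arm [278, 222, 13, 12, 88] [0.447 0.255 0.11 ] [0.464 0.291 0.12 ]
holder [0.475 0.268 0.027]
stand [ 0.546 -0.103  0.011]
yellow [0.552 0.13  0.02 ]
box [0.412 0.122 0.02 ]
glue [0.605 0.423 0.098]
top tags/top [153, 168, 14, 13, 125] [0.595 0.415 0.095] [0.62  0.441 0.103]
top tags/top [406, 178, 23, 65, 593] [ 0.456 -0.112  0.097] [ 0.585 -0.075  0.148]
top tags/top [226, 221, 25, 10, 161] [0.487 0.241 0.096] [0.506 0.289 0.122]
top tags/top [227, 243, 18, 8, 108] [0.447 0.254 0.097] [0.462 0.287 0.122]
top arm [410, 178, 17, 37, 309] [ 0.513 -0.112  0.11 ] [ 0.585 -0.082  0.135]
top arm [407, 216, 6, 6, 22] [ 0.498 -0.08   0.111] [ 0.509 -0.075  0.134]
top arm [226, 221, 25, 9, 150] [0.489 0.241 0.11 ] [0.506 0.289 0.122]
top arm [414, 221, 12, 22, 94] [ 0.456 -0.107  0.114] [ 0.498 -0.084  0.133]
top arm [227, 243, 17, 8, 104] [0.447 0.255 0.113] [0.462 0.287 0.122]
```

View pics/z_top.png

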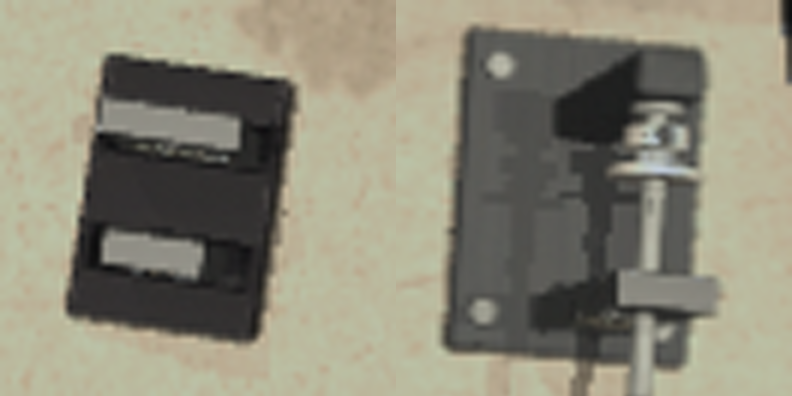

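View pics/z_sc.png

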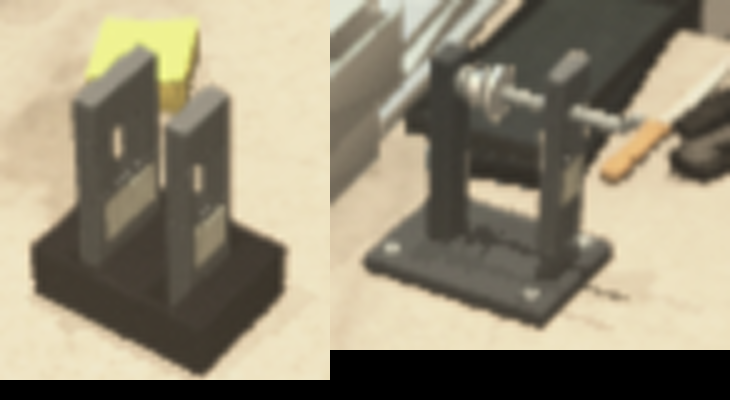

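The top crop shows the wide tag in the rear slot at crop (170,125), the narrow tag in front at (152,255), and the hung tag on the arm at (665,293). In the scene crop the hung tag looks upright.

```bash
cat >> h.py <<'E'
def rel(x,y,z,yaw):
    """shift in current tool axes (mm) and tool yaw (deg) to reach world TCP with tool-x heading yaw(deg)"""
    s=readout.sense();R=np.array(s["eef_rot"]);d=np.array([x,y,z])-s["ee_pos"]
    a=np.degrees(np.arctan2(R[1,0],R[0,0])); return (R.T@d*1000).round(1).tolist(), round(a-yaw,2), s["ee_pos"].round(4).tolist()
E
python3 - <<'E'
from h import *
import pickle
cs=pickle.load(open("c0.pkl","rb"))
for n in("top","scene"):
  c=cs[n];P=cloud(c)
  for nm,z0,z1,b in(("wide",.113,.125,(.48,.52,.23,.31)),("narrow",.113,.125,(.43,.475,.23,.31)),("hung",.137,.15,(.48,.53,-.15,-.05)),("arm",.112,.124,(.44,.57,-.12,-.06)),("post",.126,.14,(.56,.62,-.15,-.05)),("holder",.024,.034,(.4,.55,.2,.33))):
    m=(P[...,2]>z0)&(P[...,2]<z1)&(P[...,0]>b[0])&(P[...,0]<b[1])&(P[...,1]>b[2])&(P[...,1]<b[3])
    q=P[m]
    if len(q)<4: continue
    r=cv2.minAreaRect((q[:,:2]*1000).astype(np.float32)); print(n,nm,len(q),np.round(r[0],1),np.round(r[1],1),round(r[2],1),"z",np.median(q[:,2]).round(4))
c=vision.camera("wrist");print(np.round(c["T_tool_cam"],3).tolist(),c["vfov"])
print(rel(.497,.265,.23,-8))
E
```

```text
top wide 145 [496.9 265.3] [48.1 12. ] 81.1 z 0.1185
top narrow 103 [454.2 271.5] [33.9 11.8] 80.9 z 0.1181
top hung 113 [502.6 -93.1] [34.2 11.9] 83.3 z 0.143
top arm 221 [515.3 -89.9] [ 29.9 111.8] 75.1 z 0.1188
top post 106 [ 572.4 -100.5] [23.9 24.1] 89.3 z 0.1328
top holder 951 [475.7 269.6] [68.5 96.2] 80.5 z 0.0302
scene wide 101 [498.3 268.3] [47.3 13.4] 81.4 z 0.1177
scene narrow 76 [456.5 273.3] [35.3 13.9] 79.5 z 0.1176
scene hung 40 [503.5 -90.9] [35.7 12.1] 88.9 z 0.1423
scene arm 143 [513.6 -91.1] [ 34.7 111.4] 81.5 z 0.1183
scene post 37 [576.1 -97.6] [25.3 16.8] 70.7 z 0.1322
scene holder 589 [478.  271.4] [71.5 98.4] 81.1 z 0.0295
[[0.001, 0.945, 0.328, 0.084], [1.0, -0.001, 0.0, 0.0], [0.001, 0.328, -0.945, -0.129], [0.0, 0.0, 0.0, 1.0]] 67.26943725799657
([551.9, -612.0, 15.6], np.float64(24.55), [0.1423, -0.4788, 0.2446])
```

```bash
python3 -m jog '{"xyz":[[0,0,0],[0,0,0],[0,0,0],[0,0,0],[21,-34,-5],[21,-34,-5],[21,-34,-5],[21,-34,-5],[21,-34,-5],[21,-34,-5]],"yaw":[5,5,5,5.5,0,0,0,0,0,0]}' && python3 -m jog '{"xyz":[[21,-34,-5],[21,-34,-5],[21,-34,-5],[21,-34,-5],[21,-34,-5],[21,-34,-5],[0,0,0],[0,0,0]],"yaw":[0,0,0,0,0,0,0,0]}'
python3 - <<'E'
from h import *
import pickle
c=cam("wrist");pickle.dump(c,open("w1.pkl","wb"));save("w1.png",c["color"]);P=cloud(c)
for nm,z0,z1,b in(("hung",.137,.15,(.48,.53,-.15,-.05)),("tip",.113,.13,(.44,.475,-.12,-.06)),("armfront",.113,.124,(.455,.493,-.12,-.06)),("armback",.113,.124,(.511,.53,-.12,-.06)),("disc",.110,.133,(.528,.56,-.15,-.05)),("post",.129,.14,(.54,.62,-.15,-.05)),("foot",.005,.018,(.44,.63,-.17,0))):
    m=(P[...,2]>z0)&(P[...,2]<z1)&(P[...,0]>b[0])&(P[...,0]<b[1])&(P[...,1]>b[2])&(P[...,1]<b[3]); q=P[m]
    if len(q)<4: print(nm,len(q));continue
    r=cv2.minAreaRect((q[:,:2]*1000).astype(np.float32)); print(nm,len(q),np.round(r[0],1),np.round(r[1],1),round(r[2],1),"min",q.min(0).round(4),"max",q.max(0).round(4))
print(rel(.4975,.266,.23,-9), readout.sense()["time_s"])
E
```

```text
time_s: 0.98
ee_pos: [0.2826, -0.2827, 0.2753]
eef_rot: [[0.998, -0.07, -0.0], [-0.07, -0.998, 0.0], [-0.0, -0.0, -1.0]]
contact_force: [0.9, -0.7, -1.0]
gripper_width: 0.0857
gripper_force: 0.0
time_s: 1.65
ee_pos: [0.4227, -0.0878, 0.305]
eef_rot: [[0.998, -0.064, -0.001], [-0.064, -0.998, -0.0], [-0.001, 0.0, -1.0]]
contact_force: [-0.5, 0.0, -0.3]
gripper_width: 0.0854
gripper_force: 0.0
hung 554 [503.8 -92.9] [33.8 12.1] 84.1 min [ 0.4963 -0.1096  0.1409] max [ 0.5108 -0.0757  0.1452]
tip 148 [466.  -88.8] [ 6.9 17.9] 86.5 min [ 0.4571 -0.0928  0.1163] max [ 0.4749 -0.085   0.1281]
armfront 251 [475.  -89.8] [ 7.9 35.8] 85.9 min [ 0.4571 -0.0949  0.1145] max [ 0.4929 -0.0854  0.124 ]
armback 184 [520.3 -94.7] [ 7.6 18.8] 86.3 min [ 0.511  -0.0989  0.1144] max [ 0.5299 -0.0903  0.1215]
disc 701 [545.  -97.2] [33.  29.8] 14.5 min [ 0.5282 -0.1126  0.1103] max [ 0.5599 -0.0816  0.1323]
post 706 [564.3 -99.9] [23.8 42.6] 86.4 min [ 0.5429 -0.1129  0.1291] max [ 0.586  -0.0885  0.1356]
foot 5369 [548.9 -97.8] [ 90.4 121.2] 83.5 min [ 0.4853 -0.1487  0.007 ] max [ 0.6129 -0.0467  0.0167]
([52.0, -359.3, 74.7], np.float64(5.19), [0.4218, -0.089, 0.3049]) 1.7
```

View pics/w1.png

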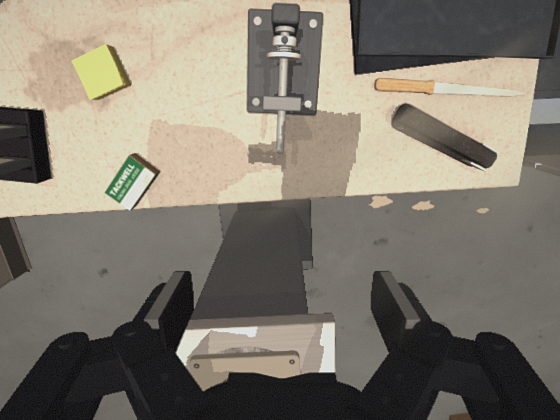

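The wrist view shows the arm from tip (281,150) to disc (284,55), with the hung tag at (285,103). The arm heading is about -6° and its axis passes through (0.475,-0.090). Next I'll move to the holder.

```bash
python3 -m jog '{"xyz":[[0,0,0],[5,-36,7],[5,-36,7],[5,-36,7],[5,-36,7],[5,-36,7],[5,-36,7],[5,-36,7],[5,-36,7],[5,-36,7]],"yaw":[5.2,0,0,0,0,0,0,0,0,0]}' && python3 -m jog '{"xyz":[[5,-36,7],[0,0,0],[0,0,0]],"yaw":[0,0,0]}' 75 30
python3 - <<'E'
from h import *
c=cam("wrist");P=cloud(c)
for nm,z0,z1,b in(("wide",.113,.125,(.48,.52,.23,.31)),("narrow",.113,.125,(.43,.475,.23,.31))):
    m=(P[...,2]>z0)&(P[...,2]<z1)&(P[...,0]>b[0])&(P[...,0]<b[1])&(P[...,1]>b[2])&(P[...,1]<b[3]); q=P[m]
    if len(q)<4: print(nm,len(q));continue
    r=cv2.minAreaRect((q[:,:2]*1000).astype(np.float32)); print(nm,len(q),np.round(r[0],1),np.round(r[1],1),round(r[2],1),"z",np.median(q[:,2]))
print(rel(.4972,.266,.105,-9), readout.sense()["time_s"])
E
```

```text
time_s: 2.53
ee_pos: [0.4823, 0.0636, 0.2599]
eef_rot: [[0.999, 0.053, -0.01], [0.054, -0.99, 0.132], [-0.003, -0.133, -0.991]]
contact_force: [-0.0, -0.0, -0.2]
gripper_width: 0.0857
gripper_force: 0.0
time_s: 2.78
ee_pos: [0.4867, 0.0813, 0.2577]
eef_rot: [[0.997, 0.079, -0.015], [0.081, -0.986, 0.146], [-0.003, -0.147, -0.989]]
contact_force: [-0.4, -0.2, 0.2]
gripper_width: 0.0751
gripper_force: 0.0
wide 650 [497.7 264.6] [48.3 12.6] 80.2 z 0.11812593756371983
narrow 433 [455.7 271. ] [34.6 12.7] 80.0 z 0.11799652006961331
([25.7, -159.0, 178.2], np.float64(13.6), [0.4867, 0.0811, 0.258]) 2.8333
```

```bash
python3 -m jog '{"xyz":[[0,0,0],[0,0,0],[0,0,0]],"yaw":[0,0,0]}'; python3 -c "
from h import *
s=readout.sense();print(s['joint_positions'].round(3),s['qd'].round(3),rel(.4977,.266,.2,-9.5),s['eef_rot'].round(3))"
```

```text
time_s: 3.08
ee_pos: [0.4871, 0.0819, 0.2586]
eef_rot: [[0.997, 0.08, -0.013], [0.081, -0.986, 0.147], [-0.001, -0.147, -0.989]]
contact_force: [0.6, -0.2, 0.1]
gripper_width: 0.0749
gripper_force: 0.0
[0.08  0.222 0.007 1.358 0.148 3.141] [ 0.007  0.004  0.003 -0.     0.002  0.   ] ([25.6, -172.0, 84.8], np.float64(14.15), [0.4871, 0.0819, 0.2586]) [[ 0.997  0.08  -0.013]
 [ 0.081 -0.986  0.147]
 [-0.001 -0.147 -0.989]]
```

The last joint hit its limit, so I'll make a half turn and use the equivalent grasp.

```bash
Z='x'; python3 -m jog '{"xyz":[[0,0,0],[0,0,0],[0,0,0],[0,0,0],[0,0,0],[0,0,0],[0,0,0],[0,0,0],[0,0,0],[0,0,0]],"yaw":[-7,-7,-7,-7,-7,-7,-7,-7,-7,-7]}' >/dev/null;  python3 -m jog '{"xyz":[[0,0,0],[0,0,0],[0,0,0],[0,0,0],[0,0,0],[0,0,0],[0,0,0],[0,0,0],[0,0,0],[0,0,0]],"yaw":[-7,-7,-7,-7,-7,-7,-7,-7,-7,-7]}'; python3 -c "
from h import *
s=readout.sense();print(s['joint_positions'].round(3),rel(.4977,.2653,.2,170.5),s['eef_rot'].round(3))"
```

```text
time_s: 4.75
ee_pos: [0.4871, 0.0824, 0.2585]
eef_rot: [[-0.819, 0.574, -0.013], [0.566, 0.811, 0.147], [0.095, 0.113, -0.989]]
contact_force: [-0.6, -0.4, 0.5]
gripper_width: 0.0751
gripper_force: 0.0
[0.081 0.222 0.007 1.357 0.148 0.691] ([89.3, 147.9, 84.6], np.float64(-25.14), [0.4871, 0.0824, 0.2585]) [[-0.819  0.574 -0.013]
 [ 0.566  0.811  0.147]
 [ 0.095  0.113 -0.989]]
```

The tool kept a roll tilt from hitting the q6 limit (q5 = 0.148), and rows can't command roll. I'll approach the opposite q6 limit and move in -y, which should swing q5 back.

```bash
python3 -m jog '{"xyz":[[0,0,0],[0,0,0],[0,0,0],[0,0,0],[0,0,0],[0,0,0],[0,0,0],[0,0,0],[0,0,0],[0,0,0]],"yaw":[-7,-7,-7,-7,-7,-7,-7,-7,-7,-7]}' >/dev/null;  python3 -m jog '{"xyz":[[0,0,0],[0,0,0],[0,0,0],[0,0,0],[0,0,0],[0,0,0],[0,0,0],[0,0,0],[0,0,0],[0,0,0]],"yaw":[-7,-7,-7,-7,-7,-7,-7,-7,-7,-7]}' >/dev/null; python3 -m jog '{"xyz":[[0,0,0],[0,0,0],[0,0,0],[0,0,0],[0,0,0],[0,0,0],[0,0,0],[0,0,0],[0,0,0],[0,0,0]],"yaw":[-7,-7,-7,-7,-7,-7,-7,-7,-7,-7]}'; python3 -c "
from h import *
s=readout.sense();print(s['joint_positions'].round(3),rel(.4977,.0,.2586,4))"
```

```text
time_s: 7.25
ee_pos: [0.4871, 0.0824, 0.2585]
eef_rot: [[0.996, -0.087, -0.013], [-0.084, -0.986, 0.147], [-0.026, -0.145, -0.989]]
contact_force: [0.0, -0.5, 0.6]
gripper_width: 0.0752
gripper_force: 0.0
[ 0.081  0.222  0.007  1.357  0.148 -2.974] ([17.5, 80.3, -12.3], np.float64(-8.84), [0.4871, 0.0824, 0.2585])
```

```bash
python3 -m jog '{"xyz":[[0,0,0],[0,20,-3],[0,20,-3],[0,20,-3],[0,20,-3],[0,0,0],[0,0,0]],"yaw":[-7,0,0,0,0,0,0]}'; python3 -c "
from h import *
s=readout.sense();print(s['joint_positions'].round(3),rel(.4977,.0,.2586,4))"
```

```text
time_s: 7.83
ee_pos: [0.4889, 0.0313, 0.259]
eef_rot: [[1.0, -0.012, -0.008], [-0.011, -0.992, 0.124], [-0.009, -0.124, -0.992]]
contact_force: [0.1, 0.2, -0.2]
gripper_width: 0.0747
gripper_force: 0.0
[-0.01   0.22   0.008  1.368  0.124 -3.14 ] ([9.2, 30.9, -3.6], np.float64(-4.63), [0.4889, 0.0313, 0.259])
```

```bash
python3 -m jog '{"xyz":[[0,20,-2],[0,20,-2],[0,20,-2],[0,20,-2],[0,20,-2],[0,20,-2],[0,0,0],[0,0,0]],"yaw":[0,0,0,0,0,0,0,0]}'; python3 -c "
from h import *
s=readout.sense();print(s['joint_positions'].round(3),rel(.4977,.0,.2586,4))"
```

```text
time_s: 8.5
ee_pos: [0.4871, -0.026, 0.2585]
eef_rot: [[0.995, -0.098, -0.003], [-0.098, -0.992, 0.074], [-0.01, -0.073, -0.997]]
contact_force: [0.6, 0.3, 0.6]
gripper_width: 0.0751
gripper_force: 0.0
[-0.097  0.218  0.008  1.371  0.073 -3.141] ([8.0, -26.8, 1.8], np.float64(-9.6), [0.4871, -0.026, 0.2585])
```

```bash
python3 -m jog '{"xyz":[[0,20,-1],[0,20,-1],[0,20,-1],[0,20,-1],[0,20,-1],[0,20,-1],[0,20,-1],[0,0,0],[0,0,0]],"yaw":[0,0,0,0,0,0,0,0,0]}'; python3 -c "
from h import *
s=readout.sense();print(s['joint_positions'].round(3),rel(.4977,.0,.2586,4))"
```

```text
time_s: 9.25
ee_pos: [0.4788, -0.0918, 0.2588]
eef_rot: [[0.98, -0.197, -0.007], [-0.197, -0.98, 0.015], [-0.01, -0.014, -1.0]]
contact_force: [-1.4, -0.2, -0.6]
gripper_width: 0.0748
gripper_force: 0.0
[-0.198  0.218  0.011  1.374  0.014 -3.141] ([0.4, -93.7, 1.5], np.float64(-15.38), [0.4788, -0.0918, 0.2588])
```

```bash
python3 -m jog '{"xyz":[[0,15,0],[0,15,0],[0,15,0],[0,0,0],[0,0,0]],"yaw":[0,0,0,0,0]}'; python3 -c "
from h import *
s=readout.sense();print(s['joint_positions'].round(3),s['eef_rot'].round(4),rel(.4977,.2653,.2,170.5))"
```

```text
time_s: 9.67
ee_pos: [0.4746, -0.1125, 0.2584]
eef_rot: [[0.974, -0.228, -0.011], [-0.228, -0.974, -0.003], [-0.01, 0.006, -1.0]]
contact_force: [0.3, 0.4, -0.2]
gripper_width: 0.0751
gripper_force: 0.0
[-0.229  0.219  0.011  1.373 -0.006 -3.141] [[ 0.9735 -0.2284 -0.0114]
 [-0.2284 -0.9736 -0.003 ]
 [-0.0104  0.0055 -0.9999]] ([-63.2, -373.4, 57.0], np.float64(-183.7), [0.4746, -0.1125, 0.2584])
```

```bash
python3 -m jog '{"xyz":[[0,0,0],[0,0,0],[0,0,0],[0,0,0],[0,0,0],[0,0,0],[0,0,0],[0,0,0],[0,0,0],[0,0,0]],"yaw":[7.1,7.1,7.1,7.1,7.1,7.1,7.1,7.1,7.1,7.1]}' >/dev/null;  python3 -m jog '{"xyz":[[0,0,0],[0,0,0],[0,0,0],[0,0,0],[0,0,0],[0,0,0],[0,0,0],[0,0,0],[0,0,0],[0,0,0]],"yaw":[7.1,7.1,7.1,7.1,7.1,7.1,7.1,7.1,7.1,7.1]}' >/dev/null; python3 -m jog '{"xyz":[[0,0,0],[0,0,0],[0,0,0],[0,0,0],[0,0,0],[0,0,0]],"yaw":[7.1,7.1,7.1,7.1,5.9,0]}'; python3 -c "
from h import *
s=readout.sense();print(s['joint_positions'].round(3),s['eef_rot'].round(4),rel(.4977,.2653,.2,170.5))"
```

```text
time_s: 11.83
ee_pos: [0.4747, -0.112, 0.2584]
eef_rot: [[-0.986, 0.166, -0.011], [0.166, 0.986, -0.003], [0.011, -0.005, -1.0]]
contact_force: [0.2, -0.0, 0.4]
gripper_width: 0.0752
gripper_force: 0.0
[-0.228  0.219  0.011  1.373 -0.005 -0.062] [[-0.9861  0.1656 -0.0113]
 [ 0.1657  0.9862 -0.003 ]
 [ 0.0107 -0.0048 -0.9999]] ([39.2, 376.2, 57.0], np.float64(-0.04), [0.4747, -0.112, 0.2584])
```

```bash
python3 -m jog '{"xyz":[[4,37.6,5.7],[4,37.6,5.7],[4,37.6,5.7],[4,37.6,5.7],[4,37.6,5.7],[4,37.6,5.7],[4,37.6,5.7],[4,37.6,5.7],[4,37.6,5.7],[4,37.6,5.7]],"yaw":[0,0,0,0,0,0,0,0,0,0]}'>/dev/null; python3 -m jog '{"xyz":[[0,0,0],[0,0,0]],"yaw":[0,0]}'; python3 - <<'E'
from h import *
c=cam("wrist");save("w2.png",c["color"]);P=cloud(c)
for nm,z0,z1,b in(("wide",.113,.125,(.48,.52,.23,.31)),("narrow",.113,.125,(.43,.475,.23,.31))):
    m=(P[...,2]>z0)&(P[...,2]<z1)&(P[...,0]>b[0])&(P[...,0]<b[1])&(P[...,1]>b[2])&(P[...,1]<b[3]); q=P[m]
    if len(q)<4: print(nm,len(q));continue
    r=cv2.minAreaRect((q[:,:2]*1000).astype(np.float32)); print(nm,len(q),np.round(r[0],1),np.round(r[1],1),round(r[2],1),"z",np.median(q[:,2]))
s=readout.sense();print(s['joint_positions'].round(3),rel(.4977,.2653,.106,170.5))
E
```

```text
time_s: 12.83
ee_pos: [0.4957, 0.267, 0.199]
eef_rot: [[-0.987, 0.158, -0.013], [0.158, 0.987, -0.004], [0.012, -0.006, -1.0]]
contact_force: [0.1, -1.1, 0.3]
gripper_width: 0.075
gripper_force: 0.0
wide 1135 [497.3 265.4] [48.  12.7] 79.6 z 0.11798953890623046
narrow 922 [455.2 271.4] [34.  12.5] 80.8 z 0.11791559818631847
[0.491 0.397 0.103 1.291 0.002 0.652] ([-2.9, 0.6, 93.4], np.float64(0.25), [0.4959, 0.2656, 0.1994])
```

```bash
python3 -m jog '{"xyz":[[-2,0,23],[0,0,23],[0,0,23],[0,0,24],[0,0,0]],"yaw":[0,0,0,0,0]}'; python3 -m jog '{"xyz":[[0,0,0],[0,0,0],[0,0,0],[0,0,0],[0,0,0],[0,0,0]],"yaw":[0,0,0,0,0,0]}' 40 40
```

```text
time_s: 13.3
ee_pos: [0.4944, 0.261, 0.1028]
eef_rot: [[-0.986, 0.166, -0.019], [0.166, 0.986, -0.008], [0.018, -0.011, -1.0]]
contact_force: [-1.3, -1.0, -0.5]
gripper_width: 0.0747
gripper_force: 0.0
time_s: 13.8
ee_pos: [0.4987, 0.2649, 0.1091]
eef_rot: [[-0.986, 0.164, -0.007], [0.164, 0.986, -0.002], [0.007, -0.003, -1.0]]
contact_force: [0.7, -0.3, 7.1]
gripper_width: 0.047
gripper_force: 42.0
```

```bash
python3 -m jog '{"xyz":[[0,0,-10],[0,0,-15],[0,0,-20],[0,0,-20],[0,0,-25],[0,0,-25],[0,0,-20],[0,0,0],[0,0,0]],"yaw":[0,0,0,0,0,0,0,0,0]}'; python3 - <<'E'
from h import *
s=readout.sense();print(s['joint_positions'].round(3),rel(.40,-.083,.235,174))
c=cam("wrist");save("w3.png",c["color"]);P=cloud(c)
R=np.array(s["eef_rot"]); 
L=(P-s["ee_pos"])@R  # tool coords
d=c["depth"]>0
m=d&(abs(L[...,0])<.02)&(abs(L[...,1])<.022)&(L[...,2]>-.02)&(L[...,2]<.12)
q=L[m];t=q[q[:,2]<np.percentile(q[:,2],1)+.004]
print(len(q),q.min(0).round(4),q.max(0).round(4)); print("top",t.mean(0).round(4),t.min(0).round(4),t.max(0).round(4))
E
```

```text
time_s: 14.55
ee_pos: [0.4993, 0.2653, 0.2433]
eef_rot: [[-0.986, 0.164, -0.009], [0.164, 0.986, -0.002], [0.009, -0.003, -1.0]]
contact_force: [0.1, -1.0, -2.4]
gripper_width: 0.0471
gripper_force: 41.6
[0.487 0.379 0.193 1.393 0.003 0.652] ([40.7, -359.8, 9.8], np.float64(-3.45), [0.4993, 0.2653, 0.2433])
8138 [-0.0058 -0.022  -0.0117] [0.0078 0.022  0.1013]
top [ 0.0019  0.0002 -0.009 ] [-0.0058 -0.022  -0.0117] [ 0.0078  0.022  -0.0063]
```

View pics/w3.png

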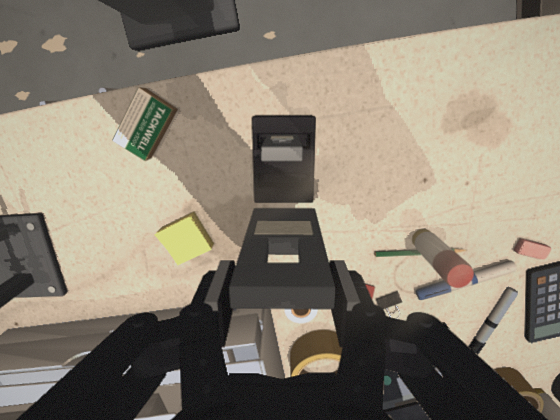

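The picture shows the wide tag held square, with its eye at (283,252), and the narrow tag still in the holder. Next I'll carry it to a point in front of the hook.

```bash
python3 -m jog '{"xyz":[[0,0,0],[5.7,-39.5,0],[5.7,-39.5,0],[5.7,-39.5,0],[5.7,-39.5,0],[5.7,-39.5,0],[5.7,-39.5,0],[5.7,-39.5,0],[5.7,-39.5,0],[5.7,-39.5,0]],"yaw":[-3.4,0,0,0,0,0,0,0,0,0]}' >/dev/null; python3 -m jog '{"xyz":[[0,0,30],[0,0,30],[0,0,0],[0,0,0]],"yaw":[0,0,0,0]}'; python3 - <<'E'
from h import *
s=readout.sense();print(s['joint_positions'].round(3),rel(.411,-.083,.1485,173.9))
c=cam("wrist");save("w4.png",c["color"]);P=cloud(c);R=np.array(s["eef_rot"]);L=(P-s["ee_pos"])@R
m=(c["depth"]>0)&(abs(L[...,1])<.022)&(abs(L[...,0]-.007)<.006)&(L[...,2]>.005)&(L[...,2]<.1)
q=L[m];print("face x=a+bz",np.polyfit(q[:,2],q[:,0],1).round(4),np.polyfit(q[:,1],q[:,0],1).round(4),len(q))
c=cam("top");P=cloud(c);import pickle;pickle.dump(c,open("t4.pkl","wb"))
for nm,z0,z1,b in(("armfront",.113,.124,(.465,.493,-.12,-.06)),("armback",.113,.124,(.511,.53,-.12,-.06)),("hung",.137,.15,(.48,.53,-.15,-.05)),("tag",.18,.21,(.38,.44,-.2,.05))):
    m=(P[...,2]>z0)&(P[...,2]<z1)&(P[...,0]>b[0])&(P[...,0]<b[1])&(P[...,1]>b[2])&(P[...,1]<b[3]); q=P[m]
    if len(q)<4: print(nm,len(q));continue
    r=cv2.minAreaRect((q[:,:2]*1000).astype(np.float32)); print(nm,len(q),np.round(r[0],1),np.round(r[1],1),round(r[2],1),"z",np.median(q[:,2]))
c=cam("scene");save("s4.png",cv2.resize(c["color"][90:230,260:430],None,fx=4,fy=4,interpolation=cv2.INTER_CUBIC))
E
```

```text
time_s: 15.77
ee_pos: [0.4069, -0.0831, 0.1819]
eef_rot: [[-0.994, 0.106, -0.019], [0.106, 0.994, -0.002], [0.018, -0.004, -1.0]]
contact_force: [0.8, -0.4, -0.8]
gripper_width: 0.0471
gripper_force: 41.9
[-0.198  0.13  -0.304  1.155 -0.005 -0.091] ([-4.7, 0.6, 33.3], np.float64(0.01), [0.4069, -0.0831, 0.1819])
face x=a+bz [-0.0028  0.0065] [0.003  0.0064] 4124
armfront 55 [479.8 -91. ] [ 8.7 26.8] 85.5 z 0.11862590763428549
armback 35 [521.  -94.6] [ 7. 18.] 71.8 z 0.1182273343175042
hung 113 [502.9 -92.5] [34.9 12. ] 87.9 z 0.1431561575036222
tag 0
```

View pics/s4.png

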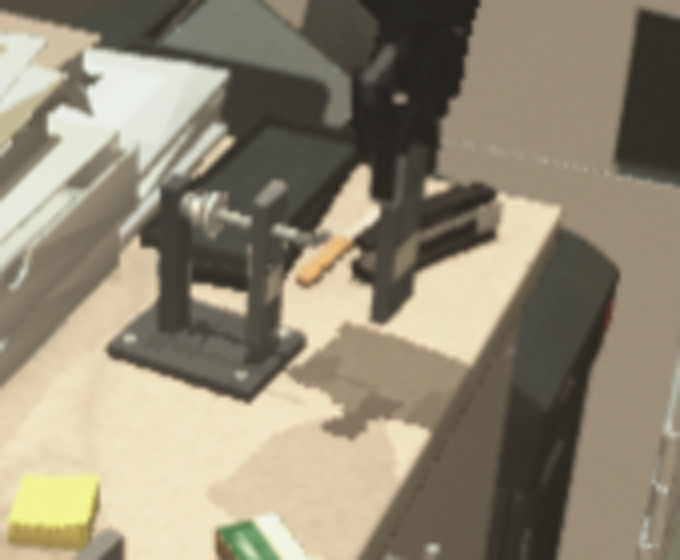

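View pics/w4.png

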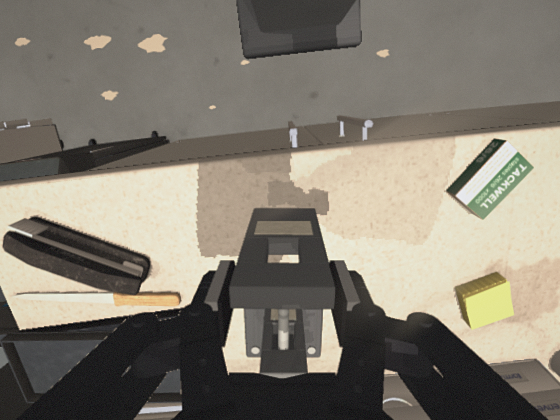

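The scene crop shows the tag held in front of the hook at (400,240). In the wrist view the arm (284,330) is centred on the tag. I'll lower it and then thread.

```bash
python3 -m jog '{"xyz":[[0,0,16],[0,0,17],[0,0,0],[-15,0,0],[-15,0,0],[0,0,0],[0,0,0]],"yaw":[0,0,0,0,0,0,0]}'; python3 -m jog '{"xyz":[[-8,0,0],[-8,0,0],[-8,0,0],[0,0,0],[0,0,0]],"yaw":[0,0,0,0,0]}'; python3 - <<'E'
from h import *
s=readout.sense();print(rel(.481,-.0905,.148,173.9))
E
```

```text
time_s: 16.5
ee_pos: [0.4404, -0.0865, 0.1521]
eef_rot: [[-0.994, 0.105, -0.009], [0.105, 0.995, -0.004], [0.009, -0.005, -1.0]]
contact_force: [0.3, 0.1, -1.3]
gripper_width: 0.047
gripper_force: 41.9
time_s: 16.92
ee_pos: [0.4633, -0.0893, 0.1504]
eef_rot: [[-0.994, 0.106, -0.011], [0.106, 0.994, -0.003], [0.011, -0.004, -1.0]]
contact_force: [0.6, 0.2, -0.7]
gripper_width: 0.0472
gripper_force: 41.9
([-17.8, 0.7, 2.2], np.float64(0.04), [0.4633, -0.0893, 0.1504])
```

```bash
python3 -m jog '{"xyz":[[-6,0,0],[-6,0,0],[-6,0,0],[0,0,0],[0,0,0],[0,0,0]],"yaw":[0,0,0,0,0,0]}'; python3 -m jog '{"xyz":[[0,0,4],[0,0,4],[0,0,3],[0,0,0],[0,0,0]],"yaw":[0,0,0,0,0]}';  python3 - <<'E'
from h import *
s=readout.sense();print(rel(.481,-.0905,.1355,173.9))
c=cam("scene");save("s5.png",cv2.resize(c["color"][90:230,260:430],None,fx=4,fy=4,interpolation=cv2.INTER_CUBIC))
c=cam("wrist");P=cloud(c);R=np.array(s["eef_rot"]);L=(P-s["ee_pos"])@R
m=(c["depth"]>0)&(P[...,2]>.137)&(P[...,2]<.15)&(P[...,0]>.493)&(P[...,0]<.53)&(abs(P[...,1]+.093)<.022);q=P[m]
if len(q)>5: print("hung",len(q),q.min(0),q.max(0))
E
```

```text
time_s: 17.42
ee_pos: [0.4806, -0.0911, 0.1501]
eef_rot: [[-0.994, 0.106, -0.012], [0.106, 0.994, -0.003], [0.012, -0.004, -1.0]]
contact_force: [-0.0, -0.4, -2.1]
gripper_width: 0.047
gripper_force: 41.9
time_s: 17.83
ee_pos: [0.4803, -0.0911, 0.1389]
eef_rot: [[-0.994, 0.106, -0.012], [0.106, 0.994, -0.003], [0.012, -0.004, -1.0]]
contact_force: [0.1, 0.8, -0.9]
gripper_width: 0.0473
gripper_force: 41.9
([-0.7, 0.7, 3.4], np.float64(0.03), [0.4803, -0.0911, 0.1389])
hung 1807 [ 0.49563543 -0.11001179  0.13700057] [ 0.5120371  -0.07570553  0.14467706]
```

View pics/s5.png

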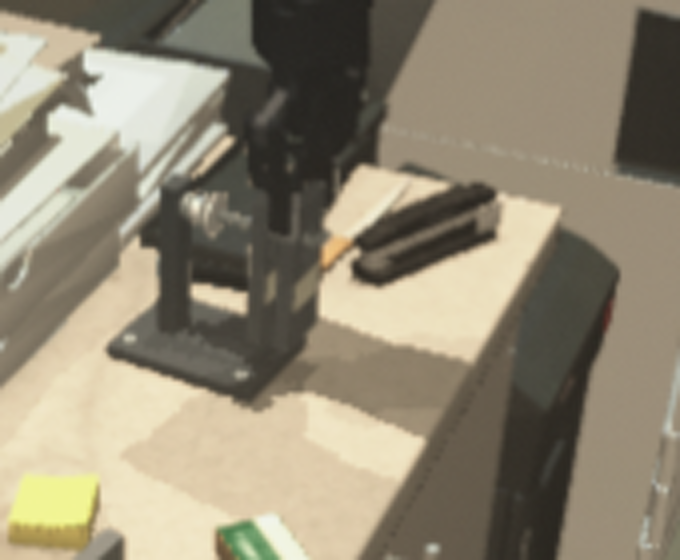

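Threaded without contact: the tag sits over the arm at (295,290), just in front of the hung tag. Next, where the disc face is.

```bash
python3 -m jog '{"xyz":[[0,0,1.5],[-4,0,0],[-4,0,0],[0,0,0],[0,0,0]],"yaw":[0,0,0,0,0]}'; python3 - <<'E'
from h import *
import pickle
for f in("w1.pkl","c0.pkl"):
  c=pickle.load(open(f,"rb"));c=c.get("top",c);P=cloud(c)
  m=(P[...,2]>.122)&(P[...,2]<.134)&(P[...,0]>.512)&(P[...,0]<.575)&(abs(P[...,1]+.096)<.02);q=P[m]
  print(f,np.sort(q[:,0])[:12].round(4),np.histogram(q[:,0],bins=np.arange(.512,.576,.004))[0])
E
```

```text
time_s: 18.35
ee_pos: [0.4891, -0.0921, 0.1377]
eef_rot: [[-0.994, 0.106, -0.011], [0.106, 0.994, -0.003], [0.011, -0.004, -1.0]]
contact_force: [-0.2, 0.0, -0.9]
gripper_width: 0.0474
gripper_force: 41.9
w1.pkl [0.5418 0.5419 0.5423 0.5423 0.5424 0.5424 0.5425 0.5425 0.5426 0.5426
 0.5426 0.5426] [  0   0   0   0   0   0   0  55 116  13  66  86  10  51 172]
c0.pkl [0.5164 0.5416 0.5417 0.542  0.542  0.5421 0.5421 0.5422 0.5428 0.5434
 0.5435 0.5436] [ 0  1  0  0  0  0  0 16 19  7 18 12  3 14 23]
```

```bash
python3 -m jog '{"xyz":[[-4,0,0],[-4,0,0],[-4,0,0],[-4,0,0],[-4,0,0],[-4,0,0],[-4,0,0],[0,0,0],[0,0,0],[0,0,0]],"yaw":[0,0,0,0,0,0,0,0,0,0]}'; python3 -m jog '{"xyz":[[-1,0,0],[-1,0,0],[-1,0,0],[0,0,0],[0,0,0]],"yaw":[0,0,0,0,0]}'
```

```text
time_s: 19.18
ee_pos: [0.5167, -0.095, 0.1373]
eef_rot: [[-0.994, 0.106, -0.011], [0.106, 0.994, -0.003], [0.011, -0.004, -1.0]]
contact_force: [0.3, -0.7, -2.0]
gripper_width: 0.0471
gripper_force: 42.0
time_s: 19.6
ee_pos: [0.5193, -0.0953, 0.1374]
eef_rot: [[-0.994, 0.106, -0.012], [0.106, 0.994, -0.003], [0.011, -0.004, -1.0]]
contact_force: [-0.7, -0.4, -1.1]
gripper_width: 0.0467
gripper_force: 42.0
```

```bash
python3 - <<'E'
from h import *
s=readout.sense()
c=cam("wrist");P=cloud(c)
m=(c["depth"]>0)&(P[...,2]>.137)&(P[...,2]<.15)&(P[...,0]>s["ee_pos"][0]-.012)&(P[...,0]<.56)&(abs(P[...,1]+.095)<.016);q=P[m]
print(len(q),np.histogram(q[:,0],bins=np.arange(.505,.556,.002))[0],s["ee_pos"].round(4),s["contact_force"])
E
```

```text
3434 [  0   0  38 524 585 265 281 267 261 131 105 198 242 236 199  97   5   0
   0   0   0   0   0   0   0] [ 0.5193 -0.0953  0.1374] [-0.7259178  -0.41659477 -1.11162453]
```

```bash
for i in 1; do python3 -m jog '{"xyz":[[-1,0,0],[-1,0,0],[0,0,0],[0,0,0]],"yaw":[0,0,0,0]}'; done | grep -E "ee_pos|contact"; python3 -m jog '{"xyz":[[-1,0,0],[0,0,0],[0,0,0]],"yaw":[0,0,0]}'| grep -E "ee_pos|contact"; python3 -m jog '{"xyz":[[-0.5,0,0],[0,0,0],[0,0,0]],"yaw":[0,0,0]}'| grep -E "ee_pos|contact"
```

```text
ee_pos: [0.5217, -0.0955, 0.1373]
contact_force: [-1.3, -0.5, -0.2]
ee_pos: [0.5225, -0.0956, 0.1373]
contact_force: [-0.4, -0.2, -0.9]
ee_pos: [0.5229, -0.0956, 0.1373]
contact_force: [-1.8, 0.4, 0.4]
```

```bash
python3 -m jog '{"xyz":[[-0.5,0,0],[0,0,0],[0,0,0]],"yaw":[0,0,0]}'| grep -E "ee_pos|contact"; python3 -m jog '{"xyz":[[0,0,0],[0,0,0],[0,0,0]],"yaw":[0,0,0]}'| grep -E "ee_pos|contact"
```

```text
ee_pos: [0.5235, -0.0957, 0.1373]
contact_force: [-0.5, 0.2, -0.8]
ee_pos: [0.5235, -0.0957, 0.1373]
contact_force: [-0.6, 0.2, -0.3]
```

```bash
python3 -m jog '{"xyz":[[-0.5,0,0],[0,0,0],[0,0,0]],"yaw":[0,0,0]}'| grep -E "ee_pos|contact"; python3 -m jog '{"xyz":[[-0.5,0,0],[0,0,0],[0,0,0]],"yaw":[0,0,0]}'| grep -E "ee_pos|contact"
```

```text
ee_pos: [0.5239, -0.0958, 0.1373]
contact_force: [-1.1, 0.3, 0.0]
ee_pos: [0.5245, -0.0958, 0.1373]
contact_force: [-1.8, 0.1, -0.7]
```

```bash
python3 -m jog '{"xyz":[[-0.5,0,0],[0,0,0],[0,0,0]],"yaw":[0,0,0]}'| grep -E "ee_pos|contact"; python3 -m jog '{"xyz":[[0,0,0]],"yaw":[0]}'| grep -E "contact"
```

```text
ee_pos: [0.525, -0.0959, 0.1373]
contact_force: [-1.2, -0.3, -0.6]
contact_force: [-1.2, 0.6, -0.7]
```

```bash
python3 -m jog '{"xyz":[[-0.5,0,0],[0,0,0],[0,0,0]],"yaw":[0,0,0]}'| grep -E "ee_pos|contact"; python3 -m jog '{"xyz":[[0,0,0]],"yaw":[0]}'| grep -E "contact"
```

```text
ee_pos: [0.5255, -0.0959, 0.1373]
contact_force: [-1.4, 1.0, -0.2]
contact_force: [-1.0, 0.7, -0.1]
```

```bash
python3 -m jog '{"xyz":[[-0.5,0,0],[0,0,0],[0,0,0]],"yaw":[0,0,0]}'| grep -E "ee_pos|contact"; python3 -m jog '{"xyz":[[0,0,0]],"yaw":[0]}'| grep -E "contact"
```

```text
ee_pos: [0.526, -0.096, 0.1373]
contact_force: [-1.0, 0.3, -0.7]
contact_force: [-0.7, 0.6, -0.1]
```

```bash
python3 -m jog '{"xyz":[[-0.5,0,0],[0,0,0],[0,0,0]],"yaw":[0,0,0]}'| grep -E "ee_pos|contact"; python3 -m jog '{"xyz":[[-0.5,0,0],[0,0,0],[0,0,0]],"yaw":[0,0,0]}'| grep -E "ee_pos|contact"
```

```text
ee_pos: [0.5264, -0.096, 0.1373]
contact_force: [-2.1, 0.9, -0.3]
ee_pos: [0.5266, -0.096, 0.1372]
contact_force: [-3.9, -0.5, 2.2]
```

```bash
python3 - <<'E'
from h import *
c=cam("top");save("t6.png",cv2.resize(c["color"][165:245,380:450],None,fx=7,fy=7,interpolation=cv2.INTER_CUBIC))
E
```

```text
(no output)
```

View pics/t6.png

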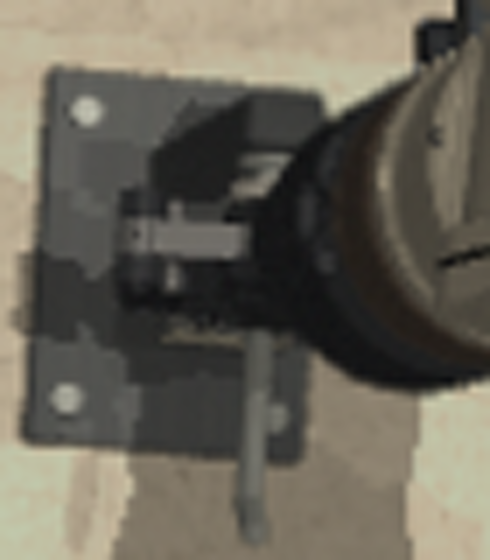

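The top view shows the tag under the gripper at (200,240), near the disc. The force is rising, so this is the stop.

```bash
python3 -m jog '{"xyz":[[-0.5,0,0],[0,0,0],[0,0,0]],"yaw":[0,0,0]}'| grep -E "ee_pos|contact"; python3 -m jog '{"xyz":[[0,0,0],[0,0,0]],"yaw":[0,0]}'| grep -E "ee_pos|contact"
```

```text
ee_pos: [0.5269, -0.0961, 0.1372]
contact_force: [-4.5, 0.6, 2.3]
ee_pos: [0.5269, -0.0961, 0.1372]
contact_force: [-4.7, 0.8, 2.8]
```

```bash
python3 -m jog '{"xyz":[[-0.5,0,0],[0,0,0],[0,0,0]],"yaw":[0,0,0]}'| grep -E "ee_pos|contact"; python3 -m jog '{"xyz":[[0,0,0],[0,0,0]],"yaw":[0,0]}'| grep -E "ee_pos|contact"
```

```text
ee_pos: [0.5272, -0.0961, 0.1372]
contact_force: [-5.8, 0.7, 2.9]
ee_pos: [0.5272, -0.0961, 0.1372]
contact_force: [-6.4, 2.0, 3.6]
```

Pressed with about 5.5 N and held. Now I'll relax the stop, lower the tag onto the arm and release.

```bash
python3 -m jog '{"xyz":[[0.8,0,0],[0.7,0,0],[0,0,1],[0,0,1],[0,0,0],[0,0,0]],"yaw":[0,0,0,0,0,0]}'| grep -E "ee_pos|contact";  python3 -m jog '{"xyz":[[0,0,0.7],[0,0,0],[0,0,0]],"yaw":[0,0,0]}'| grep -E "ee_pos|contact"
```

```text
ee_pos: [0.5268, -0.0961, 0.1351]
contact_force: [-1.0, 0.1, -1.2]
ee_pos: [0.5266, -0.0961, 0.1345]
contact_force: [0.1, 0.3, -2.1]
```

```bash
python3 -m jog '{"xyz":[[0,0,0.6],[0,0,0.5],[0,0,0],[0,0,0]],"yaw":[0,0,0,0]}'| grep -E "ee_pos|contact";  python3 -m jog '{"xyz":[[0,0,0],[0,0,0],[0,0,0],[0,0,0],[0,0,0],[0,0,0]],"yaw":[0,0,0,0,0,0]}' 66 ; python3 -m jog '{"xyz":[[0,0,-5],[0,0,-10],[0,0,-15],[0,0,-20],[0,0,-30],[0,0,-30],[0,0,-20],[0,0,0],[0,0,0]],"yaw":[0,0,0,0,0,0,0,0,0]}'; python3 - <<'E'
from h import *
for n in("wrist","top"):
  c=cam(n);P=cloud(c)
  m=(c["depth"]>0)&(P[...,2]>.137)&(P[...,2]<.15)&(P[...,0]>.48)&(P[...,0]<.555)&(abs(P[...,1]+.095)<.04);q=P[m]
  if len(q)>5:
    r=cv2.minAreaRect((q[:,:2]*1000).astype(np.float32));print(n,len(q),np.round(r[0],1),np.round(r[1],1),r[2],np.percentile(q[:,2],[5,50,95]).round(4))
c=cam("scene");save("s7.png",cv2.resize(c["color"][90:230,260:430],None,fx=4,fy=4,interpolation=cv2.INTER_CUBIC))
E
```

```text
ee_pos: [0.5266, -0.0961, 0.1338]
contact_force: [-0.1, 0.4, 1.2]
time_s: 25.45
ee_pos: [0.5264, -0.0961, 0.1335]
eef_rot: [[-0.994, 0.106, -0.011], [0.106, 0.994, -0.003], [0.011, -0.004, -1.0]]
contact_force: [0.6, 0.5, -0.6]
gripper_width: 0.0658
gripper_force: 0.0
time_s: 26.2
ee_pos: [0.5289, -0.0958, 0.2659]
eef_rot: [[-0.994, 0.106, -0.007], [0.106, 0.994, -0.004], [0.006, -0.005, -1.0]]
contact_force: [0.5, -0.4, -0.1]
gripper_width: 0.0658
gripper_force: 0.0
wrist 1361 [530.9 -97.6] [47.4 24.1] 83.90257263183594 [0.1408 0.1429 0.1441]
top 184 [527.2 -96.4] [47.9 17.9] 83.49601745605469 [0.1397 0.143  0.1462]
```

View pics/s7.png

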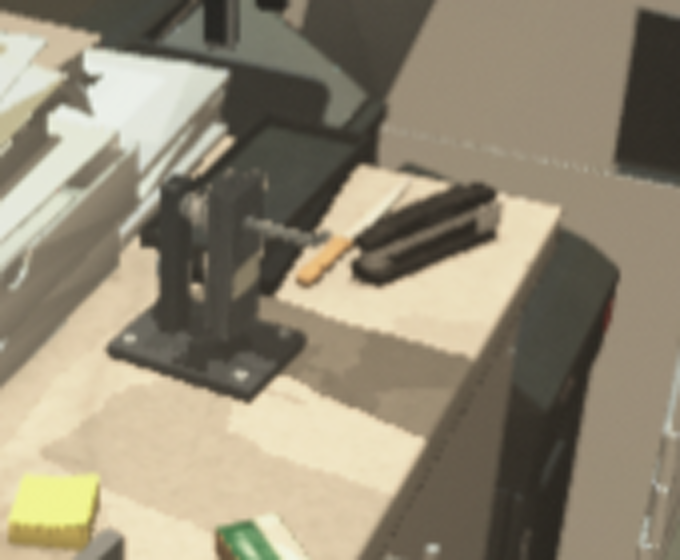

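Both tags hang straight and together, with a combined depth of 24 mm and tops level at 0.143 m. I'll let them settle and hand in.

```bash
python3 -m jog '{"xyz":[[0,0,0],[0,0,0],[0,0,0],[0,0,0],[0,0,0],[0,0,0],[0,0,0],[0,0,0],[0,0,0],[0,0,0]],"yaw":[0,0,0,0,0,0,0,0,0,0]}'>/dev/null; python3 -c "
from h import *
print(manip.hand_in())"
```

```text
the job is handed in; nothing more can be done
None
```

The wide tag hangs on the hook arm against the first tag, after pressing both against the stop with about 5.5 N; the job is handed in, but no verdict came back.

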